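# Thread the shaft through the bearing stand and lock it

### The job

Fit the shaft into the bearing stand: slide the middle bearing block across until its hole is in line with the two fixed ones, then push the shaft along its trough through all three blocks until its nose is home against the stop plate. Finally swing the keeper arm fully shut across the trough behind the shaft, and leave everything else on the bench where it is.

Things in the scene. Friction and masses are not known exactly. Their poses are not given: they have to be found in the camera images.
- rig: Bearing stand bolted to the bench, origin under its middle on the bench. Its y axis runs along the shaft line from the stop (-y) to the trough's open end (+y); x points across it, away from the robot; z up. The shaft line is at x = 0, 55 mm above the bench. Base plate 12 mm thick, 70 mm either side of the line (to x = -110 mm by the middle block). Positions below are in this frame.
- entry_bore (a point): Centre of the 22.5 mm hole of the first fixed bearing block (60 mm wide in x, 20 mm thick in y, top 85 mm above the bench), on the shaft line at y = +70 mm
- exit_bore (a point): Centre of the same hole of the second fixed block, on the shaft line at y = -70 mm
- stop_face (a point): Point of the upright stop plate's face that the shaft's nose must meet, on the shaft line at y = -95 mm. When the shaft is home its nose is here, its middle at y = +17.5 mm and its rear end at y = +130 mm, still 50 mm outside the first block
- trough_end (a point): Open end of the V-shaped steel trough that carries the shaft, at y = +360 mm, at the height of the shaft's axis; the trough begins at y = +88 mm. Its upper edges lie 3.5 mm below the shaft's axis, 13 mm either side of it, so the upper half of the shaft's rear face is free to push with a tool reaching down to axis height (55 mm above the bench)
- middle_bore (a point): Centre of the 22.5 mm hole of the middle bearing block (same size as the fixed blocks: 60 wide, 60 tall, 20 mm thick, top 85 mm above the bench), which stands at y = 0 of the stand and slides along the stand's x on two cross rails; 50 mm of free space on both sides of it along y
- carriage (a joint): Slide of the middle block in m along the stand's +x; 0 = hole in line with the fixed blocks, negative = towards the robot (where it starts, -0.05 to -0.02); limits -0.055 and +0.025, no stop or detent at 0; moves with about 2 N of friction and stays where it is left
- shaft_rear (a point): Centre of the flat rear end face of the loose steel shaft, 20 mm diameter, 225 mm long, about 0.35 kg, lying in the trough. It can be pushed along by this face with a few newtons
- shaft_nose (a point): Front end of the shaft on its axis, towards the bearing blocks; the last 12 mm taper from 20 to 10 mm diameter, so that it finds a hole up to about 4 mm out of line
- keeper (a joint): Keeper arm's angle, rad, about a vertical hinge on the far (+x) side of the trough, anticlockwise from above: 0 = open, pointing to the stand's +y; 1.57 = shut at its limit, pointing to -x across the trough, its face 6 mm behind the rear end of a shaft that is home; starts -0.3 to +0.1; other limit -0.5. 0.05 N m of friction, stays where left
- keeper_hinge (a point): Hinge axis of the keeper (fixed, at x = +50, y = +141 mm of the stand), at the mid-height of the arm, 62 mm above the bench. The arm is a flat steel bar 10 mm thick and 18 mm tall (53 to 71 mm above the bench) that reaches 58 mm from the hinge axis
- keeper_pin (a point): Middle of the upright round pin on the keeper arm, 50 mm from the hinge axis; 10 mm diameter, standing 26 mm above the arm, its top 97 mm above the bench
- bracket_mid (a point): Bystander: L-shaped aluminium sheet bracket, 70 x 50 mm, 40 mm tall; point half-way up
- bearing_mid (a point): Bystander: loose steel bearing ring lying flat, 42 mm outside, 12 mm tall; its centre
- screwdriver_grip (a point): Bystander: screwdriver with black handle, lying; point on its handle
- steel_cup_mid (a point): Bystander: open steel cup 72 mm across, 100 mm tall; its centre
- spanner_grip (a point): Bystander: steel spanner, lying; point on its handle
- jar_mid (a point): Bystander: white jar with black cap, 54 mm across, 60 mm tall; its centre
- lens_mid (a point): Bystander: black camera lens standing upright, 52 mm across, 45 mm tall; its centre
- shaft: The loose steel shaft, origin on its axis at its middle, 112.5 mm from both ends. Its own y axis runs from nose to rear (it may roll about it)
Things that resemble listed ones, but are neither listed nor needed, are in the scene too. Several things have the shape of the shaft; the one meant has the colours described above.

How it is judged:
By the outcome, as a careful person would: the job done as asked, in the order asked, and still so for the second after the job is handed in, with the robot touching nothing.
It also fails if it takes over 59 s, if anything falls off the work surface, if the arm or the gripper's body presses on something with over 40 N, if the wrist force passes 120 N, or if a joint passes its speed limit or range.

### The arm

A 6-joint arm with a two-finger parallel gripper is mounted at the origin on the work surface. World frame = base frame: x ahead of the robot, y to its left, z up, the work surface at z = 0. Lengths are in m, angles in rad, forces in N, time in s.
With the tool pointing down it reaches from about 0.375 to 0.925 m from the base axis. Payload 5.7 kg.
Tool frame: the origin (TCP) lies midway between the tips of the shut fingers; the grasp point (between the pads) lies 19 mm behind it; z points along the fingers, x is the direction in which the jaws open and shut, and the axes are right-handed (so a half turn about z gives the same grasp; the last joint's range is limited). The gripper opens to 88 mm and grips with 3 to 60 N. Pads are 20 mm wide; open, the fingers measure 115 mm over their backs; the gripper's body (75 mm by 178 mm) begins 61 mm behind the grasp point.
Start: joints at [-1.376, 0.359, 1.51, -0, 1.272, -0.115], TCP at [0.183, -0.571, 0.223] pointing down, gripper open.
Joint ranges: [-2.97, 2.97], [-1.01, 2.36], [0.21, 2.38], [-0.96, 4.11], [0.2, 2.71], [-2.98, 2.98]. Speed limits (rad/s): [2.39, 2.39, 3.14, 3.14, 3.14, 3.14].

### API

Orientations are given as a unit quaternion [x, y, z, w].
In Python, from bench import move_ptp, servo_line, goto_joints, move_gripper, sleep, inverse_kinematics, capture, PlanningError, close_job, spot_in, silhouettes, current_clock, current_joint_pos, current_qvel, current_joint_torque, current_position, current_orientation, current_force, current_torque, current_finger_gap gives the robot as it stands. Calls block until the motion is done:
- move_ptp(position, orientation): joint-space move of the TCP to a pose.
- servo_line(position, orientation=None, rate=0.15, contact_N=None): straight line of the TCP; orientation=None keeps the orientation; rate is the mean speed in m/s. With contact_N (N) it stops when the force on the tool has changed by that much, and returns True; else False.
- goto_joints(angles): joint-space move.
- move_gripper(opening): finger opening in m; the grip force is fixed at half the most; returns when the fingers have stopped.
- sleep(seconds).
- inverse_kinematics(position, orientation): joint angles nearest the present ones, or None.
- capture(name): name is "side" or "top"; returns a dict with "image" (480x640x3 uint8, blue, green, red), "range_z" (480x640 float32, m along the optical axis (not along the pixel's ray), 0 where there is no reading), "intrinsics" (3x3 intrinsics, pixels), "R" (3x3) and "t" (3): a world point X has camera coordinates R X + t. Camera axes: x right, y down, z forward; pixel columns grow to the right and rows downward; lengths in m; the calibration is good to about 2 mm. A picture is of the moment at which its call begins.
A pose or a line that the arm cannot do raises PlanningError and nothing moves.
- close_job(): hands the job in, once; it reports no verdict.
Trained networks look in the newest picture that a camera, given by its name, has taken for a name from the list of things; names that differ only in an ending like _2 or _b are one class to them, and where a whole thing is asked for, a point or a joint stands for the part that bears it (a point fixed in the world has none). Each returns a list of dicts, best first, with "conf" (0 to 1); they miss things now and then, are a little off and sometimes report something else, mostly with a low value. They report only what shows in the picture. A call takes as long as a camera call. They do not tell look-alikes from the thing itself.
- spot_in(camera, query): "xy" ([column, row] in pixels, amid what is visible of it).
- silhouettes(camera, query): "region" (480x640 bool, what is visible of it) and "xy" ([column, row] in pixels, amid what is visible of it).
Readings, each from a call of its own:
- current_clock(): time.
- current_joint_pos(): joint angles.
- current_qvel(): joint speeds.
- current_joint_torque(): joint torques, N m.
- current_position(): TCP position.
- current_orientation(): TCP orientation.
- current_force(): force on the tool from outside, world axes, zero at the start.
- current_torque(): the same for the moment, N m.
- current_finger_gap(): finger opening in m.
Only numpy, scipy, OpenCV 4.12 (cv2) and the standard library are available. Lean on these libraries where they do the work, as an engineer would, in place of code of your own. Each camera call takes 0.05 s, during which the arm holds its last target.

## Working session

There is one attempt and no reset: what is moved stays moved. The work goes in short steps, each a Python script; the robot and the scene stay as the last script left them, time stands still between calls to the robot, and variables do not carry over. Pictures are saved under pics/ and viewed, and the job is handed in when it is done.

```bash
mkdir -p pics; ls; cat > h.py <<'E'
import numpy as np, cv2
from bench import *
def px2w(c,u,v,z=None,win=0):
    K,R,t=c["intrinsics"],np.array(c["R"]),np.array(c["t"])
    ray=np.linalg.inv(K)@np.array([u,v,1.0])
    C=-R.T@t; d=R.T@ray
    if z is not None: return C+d*(z-C[2])/d[2]
    r=c["range_z"][int(round(v)),int(round(u))]
    return C+d*r
def w2px(c,X):
    p=c["intrinsics"]@(np.array(c["R"])@np.array(X)+np.array(c["t"]))
    return p[:2]/p[2]
def cloud(c):
    K,R,t=c["intrinsics"],np.array(c["R"]),np.array(c["t"])
    v,u=np.mgrid[:480,:640]
    r=c["range_z"].astype(float)
    P=np.stack([(u-K[0,2])/K[0,0]*r,(v-K[1,2])/K[1,1]*r,r],-1)
    W=(P-t)@R
    W[r==0]=np.nan
    return W
E
python3 - <<'E'
from h import *
for n in("top","side"):
    c=capture(n); cv2.imwrite(f"pics/{n}0.png",c["image"]); np.save(f"{n}0.npy",c,allow_pickle=True)
    print(n,c["intrinsics"],c["R"],c["t"])
    for q in("shaft","rig","keeper","middle_bore","keeper_pin","shaft_rear","shaft_nose","entry_bore","exit_bore","trough_end","keeper_hinge","stop_face","carriage"):
        print(q,[(np.round(d["xy"]).tolist(),round(d["conf"],2)) for d in spot_in(n,q)])
print(current_clock())
E
```

```text
pics
top [[504.9275803    0.         319.61326003]
 [  0.         504.9275803  244.40448904]
 [  0.           0.           1.        ]] [[-1.52165982e-02 -9.99884039e-01  6.02997688e-04]
 [-9.94677860e-01  1.50759011e-02 -1.01924833e-01]
 [ 1.01903923e-01 -2.15073769e-03 -9.94791920e-01]] [0.0776304  0.46310333 1.15527471]
shaft [([275.0, 213.0], 0.93), ([159.0, 293.0], 0.73), ([476.0, 331.0], 0.59), ([374.0, 236.0], 0.47)]
rig [([331.0, 221.0], 0.97)]
keeper [([307.0, 192.0], 0.67)]
middle_bore [([374.0, 235.0], 0.82)]
keeper_pin [([305.0, 191.0], 0.58)]
shaft_rear [([157.0, 291.0], 0.92), ([277.0, 214.0], 0.75), ([480.0, 331.0], 0.55)]
shaft_nose [([480.0, 331.0], 0.91), ([278.0, 216.0], 0.89), ([160.0, 291.0], 0.83), ([453.0, 217.0], 0.2)]
entry_bore [([337.0, 218.0], 0.69)]
exit_bore [([339.0, 220.0], 0.93)]
trough_end [([338.0, 222.0], 0.88)]
keeper_hinge [([339.0, 222.0], 0.74)]
stop_face [([337.0, 219.0], 0.72), ([277.0, 283.0], 0.48)]
carriage [([374.0, 239.0], 0.62), ([306.0, 194.0], 0.48)]
side [[588.2768467    0.         326.63444597]
 [  0.         588.2768467  229.34288012]
 [  0.           0.           1.        ]] [[-0.99545241 -0.09520505  0.00324039]
 [-0.05866427  0.58587613 -0.8082745 ]
 [ 0.07505334 -0.80478889 -0.58879694]] [0.49403086 0.06533604 1.2527985 ]
shaft [([393.0, 429.0], 0.92), ([434.0, 178.0], 0.77), ([297.0, 281.0], 0.71)]
rig [([307.0, 268.0], 0.66)]
keeper [([279.0, 249.0], 0.7)]
middle_bore [([338.0, 212.0], 0.96)]
keeper_pin [([277.0, 247.0], 0.52)]
shaft_rear [([387.0, 432.0], 0.91), ([294.0, 284.0], 0.73), ([436.0, 178.0], 0.66)]
shaft_nose [([389.0, 430.0], 0.7), ([434.0, 179.0], 0.57), ([295.0, 285.0], 0.56)]
entry_bore [([313.0, 268.0], 0.95)]
exit_bore [([312.0, 265.0], 0.71)]
trough_end [([308.0, 266.0], 0.79)]
keeper_hinge [([310.0, 266.0], 0.92)]
stop_face [([311.0, 266.0], 0.72)]
carriage [([335.0, 212.0], 0.59)]
1.4
```

View pics/top0.png

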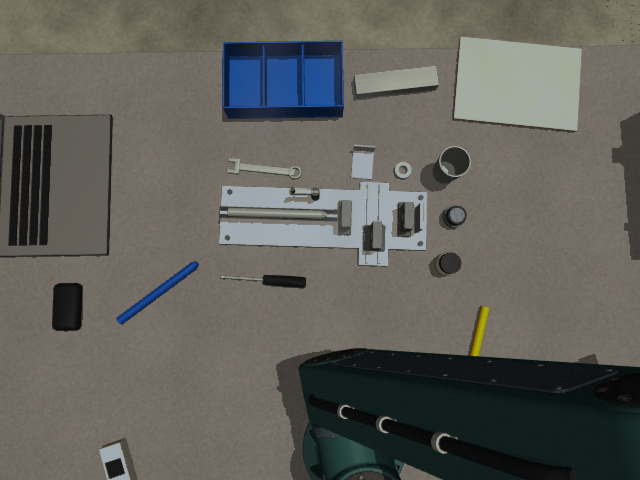

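View pics/side0.png

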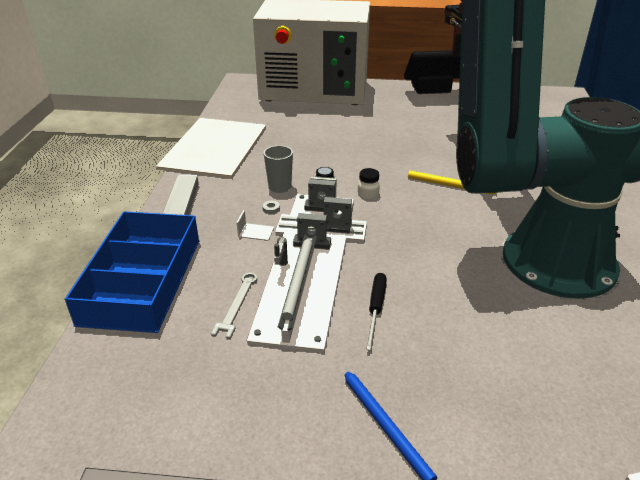

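```bash
python3 - <<'E'
from h import *
for n,(a,b,x,y) in {"top":(150,270,200,480),"side":(180,330,200,420)}.items():
    im=np.load(n+"0.npy",allow_pickle=True).item()["image"][a:b,x:y]
    s=800/(y-x); im=cv2.resize(im,None,fx=s,fy=s,interpolation=cv2.INTER_CUBIC); cv2.imwrite(f"pics/{n}0z.png",im)
E
```

```text
(no output)
```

View pics/top0z.png

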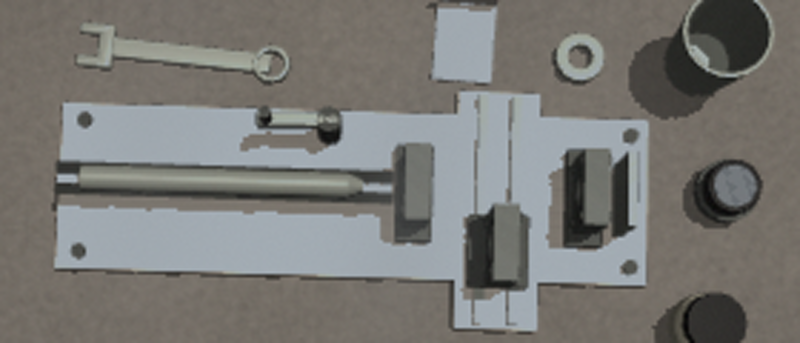

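View pics/side0z.png

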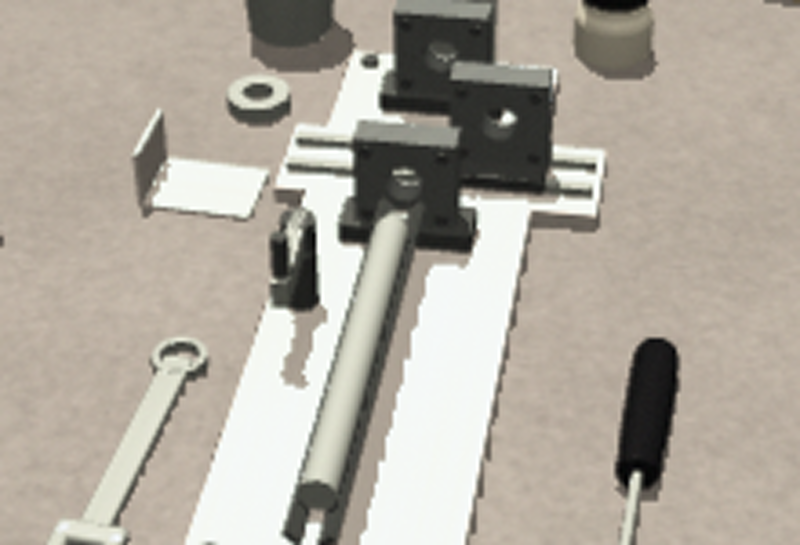

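The steel shaft lies in the trough at top (275,213), side (297,281). The look-alikes are the blue bar at top (159,293) and the yellow one at (476,331); their colours rule them out, and the crop confirms this. The middle block at top (374,236) is displaced towards the robot. Next I'll fit the rig pose from depth.

```bash
python3 - <<'E'
from h import *
for n in("top","side"):
    c=np.load(n+"0.npy",allow_pickle=True).item(); W=cloud(c)
    roi=np.zeros((480,640),bool)
    if n=="top": roi[150:272,215:432]=1
    else: roi[170:350,225:372]=1
    z=W[...,2]
    bench=W[(roi)&(abs(z)<.006)]; print(n,"bench z",np.median(bench[:,2]))
    pl=roi&(z>.008)&(z<.0175); print("plate z",np.median(z[pl]),pl.sum())
    m=roi&(z>.079)&(z<.092)
    k,l,s,ce=cv2.connectedComponentsWithStats(m.astype(np.uint8))
    for i in range(1,k):
        if s[i,4]<25: continue
        P=W[l==i]; r=cv2.minAreaRect((P[:,:2]*1000).astype(np.float32))
        print("blk",np.round(ce[i]),s[i,4],"medz",round(np.median(P[:,2]),4),"mean",P[:,:2].mean(0).round(4),"rect",np.round(r[0],1),np.round(r[1],1),round(r[2],1),P.min(0).round(4),P.max(0).round(4))
    # shaft top
    m=roi&(z>.056)&(z<.07); k,l,s,ce=cv2.connectedComponentsWithStats(m.astype(np.uint8))
    for i in range(1,k):
        if s[i,4]<25: continue
        P=W[l==i]; print("sh",np.round(ce[i]),s[i,4],P[:,:2].mean(0).round(4),P.min(0).round(4),P.max(0).round(4))
    P=W[pl]; r=cv2.minAreaRect((P[:,:2]*1000).astype(np.float32)); print("plate",r)
E
```

```text
top bench z 0.00021578465652458926
plate z 0.012085732965788186 9141
blk [346. 213.] 258 medz 0.0848 mean [0.5273 0.0114] rect [527.5  11.7] [22.8 59.9] 86.2 [ 0.498  -0.001   0.0792] [0.5571 0.0246 0.0905]
blk [408. 215.] 265 medz 0.085 mean [ 0.5215 -0.1278] rect [ 520.6 -127.4] [22.8 59.9] 89.0 [ 0.4906 -0.139   0.0793] [ 0.5507 -0.1156  0.0915]
blk [377. 235.] 261 medz 0.0845 mean [ 0.4778 -0.0563] rect [478.2 -56.2] [22.7 60.4] 85.3 [ 0.4478 -0.0692  0.0792] [ 0.5087 -0.0431  0.0906]
sh [303. 193.] 50 [0.5771 0.1057] [0.571  0.0726 0.0584] [0.5845 0.1364 0.07  ]
sh [418. 218.] 34 [ 0.5174 -0.1536] [ 0.4895 -0.1579  0.0561] [ 0.5498 -0.1516  0.0693]
sh [276. 213.] 831 [0.5337 0.1677] [0.5209 0.055  0.056 ] [0.55   0.2788 0.0698]
plate ((547.02880859375, 62.02961730957031), (283.0556640625, 498.686279296875), 2.708132743835449)
side bench z -0.0004604298487206309
plate z 0.011402532800674702 7451
blk [321. 183.] 177 medz 0.0839 mean [ 0.5217 -0.1256] rect [ 521.3 -131.5] [37.9 61.4] 82.7 [ 0.4915 -0.1501  0.0791] [ 0.5513 -0.1111  0.0882]
blk [337. 201.] 196 medz 0.0835 mean [ 0.4
[... 393 characters left out ...]
80 [ 0.6344 -0.2025] [ 0.609  -0.2132  0.0561] [ 0.663  -0.1944  0.07  ]
sh [366. 174.] 98 [ 0.4217 -0.2174] [ 0.4088 -0.2404  0.0562] [ 0.4366 -0.1958  0.0643]
sh [321. 192.] 114 [ 0.5207 -0.1193] [ 0.4913 -0.1285  0.056 ] [ 0.5513 -0.1116  0.0699]
sh [338. 210.] 117 [ 0.4769 -0.0476] [ 0.4483 -0.0648  0.0561] [ 0.5071 -0.042   0.07  ]
sh [311. 227.] 127 [0.527  0.0197] [ 4.973e-01 -4.000e-04  5.640e-02] [0.558  0.0263 0.0698]
sh [297. 278.] 781 [0.5346 0.182 ] [0.521  0.0506 0.056 ] [0.5497 0.2803 0.0675]
sh [280. 252.] 95 [0.5791 0.1111] [0.571  0.0785 0.0561] [0.59   0.1401 0.07  ]
plate ((589.1884155273438, 12.235748291015625), (379.8011474609375, 604.3246459960938), 1.9638112783432007)
```

```bash
cat >> h.py <<'E'
def blocks(c,n):
    W=cloud(c); z=W[...,2]; m=(z>.082)&(z<.0885)&(W[...,0]>.44)&(W[...,0]<.575)&(W[...,1]>-.17)&(W[...,1]<.04)
    k,l,s,ce=cv2.connectedComponentsWithStats(m.astype(np.uint8)); o=[]
    for i in range(1,k):
        if s[i,4]<60: continue
        P=W[l==i]; o.append([np.percentile(P[:,0],[1,99]).mean(),np.percentile(P[:,1],[2,98]).mean(),P[:,0].mean()])
    return np.array(sorted(o,key=lambda r:-r[1]))
E
python3 - <<'E'
from h import *
for n in("top","side"):
    c=np.load(n+"0.npy",allow_pickle=True).item(); W=cloud(c)
    print(n,blocks(c,n).round(4).tolist())
    z=W[...,2]; m=(z>.057)&(z<.068)&(abs(W[...,0]-.533)<.016)&(W[...,1]>.085)&(W[...,1]<.265)
    P=W[m]; 
    # top ridge points
    ys=np.linspace(.085,.265,19); 
    ctr=[(np.percentile(Q[:,0],[3,97]).mean(),Q[:,1].mean()) for a,b in zip(ys[:-1],ys[1:]) for Q in [P[(P[:,1]>=a)&(P[:,1]<b)]]]
    ctr=np.array(ctr); p=np.polyfit(ctr[:,1],ctr[:,0],1); print("shaft slope",p, "res",np.std(ctr[:,0]-np.polyval(p,ctr[:,1])))
    m=(z>.057)&(z<.068)&(abs(W[...,0]-.535)<.012)&(W[...,1]>.25)&(W[...,1]<.3); print("rear y",np.percentile(W[m][:,1],[90,97,100]))
E
python3 - <<'E'
from h import *
from scipy.spatial.transform import Rotation as R
print(current_orientation(), current_force(), current_position())
yaw=-.042
for ang in (90,-90):
    q=(R.from_euler('z',ang,degrees=True)*R.from_euler('z',yaw)*R.from_euler('x',180,degrees=True)).as_quat()
    for p in ([.478,-.056,.2],[.478,-.056,.058],[.535,.32,.2],[.527,.08,.06],[.53,.084,.08],[.585,.133,.08]):
        j=inverse_kinematics(p,q); print(ang,p,None if j is None else np.round(j,2))
q=(R.from_euler('z',yaw)*R.from_euler('x',180,degrees=True)).as_quat(); j=inverse_kinematics([.585,.133,.08],q); print(np.round(j,2))
q=(R.from_euler('z',yaw+np.pi)*R.from_euler('x',180,degrees=True)).as_quat(); j=inverse_kinematics([.585,.133,.08],q); print(np.round(j,2))
E
```

```text
top [[0.5275, 0.012, 0.5271], [0.4793, -0.0559, 0.4778], [0.521, -0.128, 0.5213]]
shaft slope [0.04497537 0.52660519] res 0.00041240974795357253
rear y [0.2755575  0.27768001 0.29667364]
side [[0.5279, 0.0124, 0.5278], [0.4784, -0.0553, 0.4791], [0.5213, -0.1267, 0.5205]]
shaft slope [0.04745084 0.52669447] res 0.0003510080581130609
rear y [0.27828277 0.2796495  0.28034293]
[ 8.07731252e-01 -5.89550864e-01 -4.11318555e-05 -5.04449746e-05] [-0.1340303   0.35476456  0.20121204] [ 0.18291087 -0.57140801  0.22260587]
90 [0.478, -0.056, 0.2] [-0.26  0.21  1.79  0.    1.14 -1.79]
90 [0.478, -0.056, 0.058] [-0.26  0.42  1.94 -0.    0.79 -1.79]
90 [0.535, 0.32, 0.2] [ 0.43  0.41  1.48 -0.    1.24 -1.1 ]
90 [0.527, 0.08, 0.06] [ 0.02  0.47  1.82 -0.    0.85 -1.51]
90 [0.53, 0.084, 0.08] [ 0.03  0.44  1.8  -0.    0.9  -1.5 ]
90 [0.585, 0.133, 0.08] [ 0.11  0.51  1.65 -0.    0.97 -1.42]
-90 [0.478, -0.056, 0.2] [-0.26  0.21  1.79 -0.    1.14  1.35]
-90 [0.478, -0.056, 0.058] [-0.26  0.42  1.94 -0.    0.79  1.35]
-90 [0.535, 0.32, 0.2] [0.43 0.41 1.48 0.   1.24 2.04]
-90 [0.527, 0.08, 0.06] [ 0.02  0.47  1.82 -0.    0.85  1.63]
-90 [0.53, 0.084, 0.08] [ 0.03  0.44  1.8  -0.    0.9   1.64]
-90 [0.585, 0.133, 0.08] [ 0.11  0.51  1.65 -0.    0.97  1.72]
[ 0.11  0.51  1.65 -0.    0.97  0.15]Traceback (most recent call last):
  File "<stdin>", line 10, in <module>
    return _wrapfunc(a, 'round', decimals=decimals, out=out)
    return _wrapit(obj, method, *args, **kwds)
    result = getattr(arr, method)(*args, **kwds)
TypeError: unsupported operand type(s) for *: 'NoneType' and 'float'
```

```bash
cat >> h.py <<'E'
from scipy.spatial.transform import Rotation as Rot
YAW=-.0455; O=np.array([.5243,-.0577,0])
def rw(x,y,z): return O+Rot.from_euler('z',YAW).apply([x,y,z])
def q(deg): return (Rot.from_euler('z',YAW+np.radians(deg))*Rot.from_euler('x',180,degrees=True)).as_quat()
E
python3 - <<'E'
from h import *
move_ptp(rw(-.0456,0,.17),q(90)); move_gripper(.05)
print(servo_line(rw(-.0456,0,.056),contact_N=15,rate=.15), current_position())
move_gripper(0.0)
print(current_finger_gap(),current_force(),current_clock())
for n in("top","side"):
    c=capture(n); cv2.imwrite(f"pics/{n}1.png",c["image"]); print(blocks(c,n).round(4).tolist())
E
```

```text
False [ 0.47931337 -0.05575981  0.05649061]
0.020054812550653143 [-2.00196518 -6.47802187  2.37510256] 5.775
[[0.5442, 0.0094, 0.5443]]
[[0.5281, 0.0126, 0.5274], [0.4825, -0.0453, 0.4835]]
```

```bash
python3 - <<'E'
from h import *
p=current_position(); d=Rot.from_euler('z',YAW).apply([.0456,0,0])
print(servo_line(p+d,rate=.06,contact_N=30), current_position()-p, current_force())
move_gripper(.05)
servo_line(rw(0,0,.15),rate=.2)
move_ptp(rw(0,.345,.15),q(90)); move_gripper(0)
print(current_finger_gap(),current_clock())
for n in("top","side"):
    c=capture(n); np.save(f"{n}2.npy",c,allow_pickle=True); cv2.imwrite(f"pics/{n}2.png",c["image"]); b=blocks(c,n); print(b.round(4).tolist())
    print("off",(b[1,2]-(b[0,2]+b[2,2])/2) if len(b)==3 else None)
cv2.imwrite("pics/top2z.png",cv2.resize(np.load("top2.npy",allow_pickle=True).item()["image"][150:270,200:480],None,fx=2.85,fy=2.85,interpolation=cv2.INTER_CUBIC))
cv2.imwrite("pics/side2z.png",cv2.resize(np.load("side2.npy",allow_pickle=True).item()["image"][160:340,200:420],None,fx=3.3,fy=3.3,interpolation=cv2.INTER_CUBIC))
E
```

```text
False [ 4.64826539e-02 -2.17824229e-03  2.13578840e-05] [ 1.46429798 -1.32399203 -3.4299641 ]
0.0005438127126973584 10.2333
[[0.5274, 0.0121, 0.5265], [0.5242, -0.0581, 0.5245], [0.5209, -0.1281, 0.5199]]
off 0.0013302700472959117
[[0.5185, 0.0129, 0.5175], [0.5152, -0.0571, 0.5151], [0.5214, -0.1273, 0.5213]]
off -0.004258467240513264
```

View pics/top2z.png

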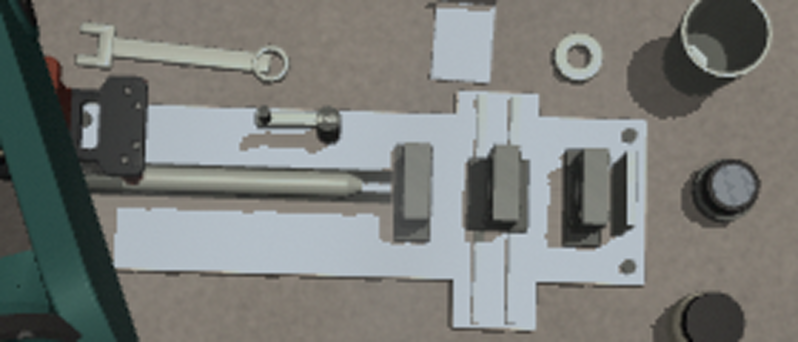

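View pics/side2z.png

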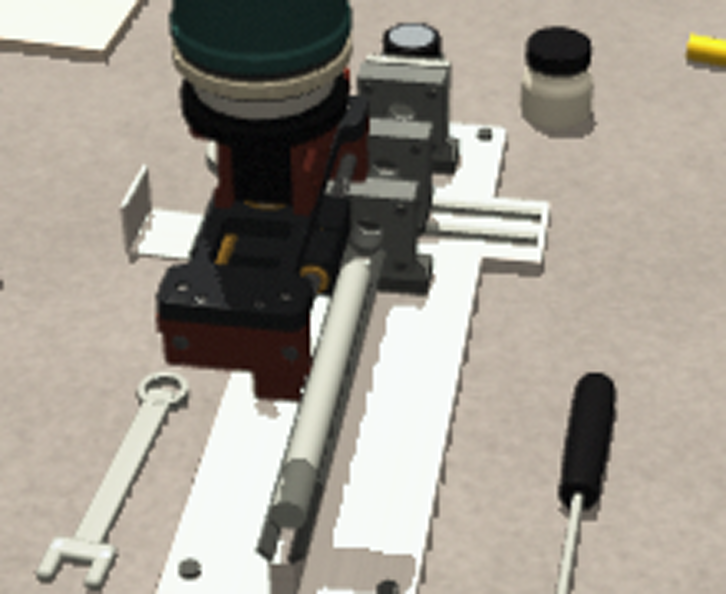

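Top view: block tops are at world x 0.5274 / 0.5242 / 0.5209, so the middle block is in line to well under 1 mm (top crop 505,188 between 413,192 and 590,192). The side reading is partly hidden by the gripper. Now I'll push the shaft.

```bash
python3 - <<'E'
from h import *
servo_line(rw(0,.385,.15),rate=.2)
servo_line(rw(0,.385,.0565),rate=.2,contact_N=10)
print(current_position(),current_force())
r=servo_line(rw(0,.335,.0565),rate=.05,contact_N=1.5)
p=current_position(); print(r,p,(p-O)[1],current_force(),current_clock())
E
```

```text
[0.54215074 0.32652989 0.05693097] [-0.4414468  -1.07976124  0.0683921 ]
True [0.53946317 0.28629454 0.0561306 ] 0.34399453867272123 [-0.43026236  0.0224627  -0.017134  ] 12.0583
```

```bash
python3 - <<'E'
from h import *
for y,rt in ((.165,.08),(.12,.03)):
    r=servo_line(rw(0,y,.0565),rate=rt,contact_N=12)
    p=current_position(); print(r,p,Rot.from_euler('z',-YAW).apply(p-O),current_force(),current_clock())
    if r: break
for n in("top","side"):
    c=capture(n); np.save(f"{n}3.npy",c,allow_pickle=True)
cv2.imwrite("pics/top3z.png",cv2.resize(np.load("top3.npy",allow_pickle=True).item()["image"][150:270,200:480],None,fx=2.85,fy=2.85,interpolation=cv2.INTER_CUBIC))
cv2.imwrite("pics/side3z.png",cv2.resize(np.load("side3.npy",allow_pickle=True).item()["image"][160:340,200:420],None,fx=3.3,fy=3.3,interpolation=cv2.INTER_CUBIC))
E
```

```text
False [0.53183616 0.10716976 0.05648747] [2.93733401e-05 1.65041902e-01 5.64874712e-02] [-1.13594768  1.95452873  0.820382  ] 14.4667
True [0.53092882 0.07983302 0.05641251] [0.00036636 0.13769219 0.05641251] [0.25810265 3.44240155 2.11884045] 15.4167
```

View pics/top3z.png

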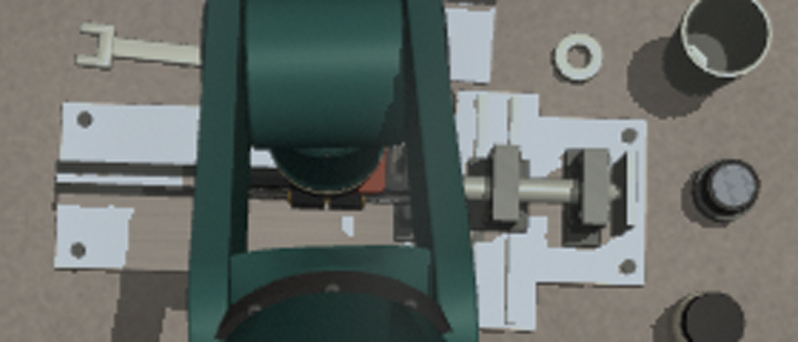

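View pics/side3z.png

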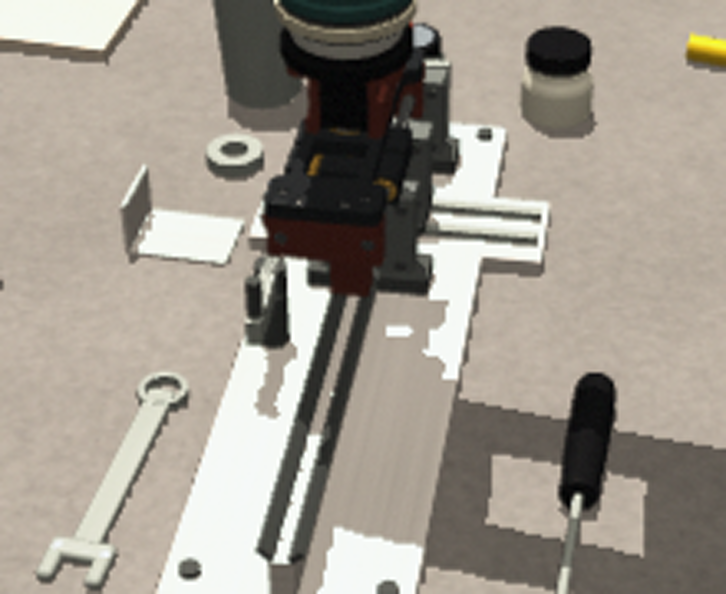

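The shaft runs through all three blocks, nose near the stop at top crop (615,190), and contact came at TCP y=0.1377, close to the predicted 0.137. I'll press once more, back off and look.

```bash
python3 - <<'E'
from h import *
r=servo_line(rw(0,.12,.0565),rate=.02,contact_N=12)
p=current_position(); print(r,Rot.from_euler('z',-YAW).apply(p-O),current_clock())
servo_line(rw(0,.18,.0565),rate=.15)
servo_line(rw(0,.18,.15),rate=.2)
move_ptp(rw(-.03,.36,.2),q(90))
for n in("top","side"):
    c=capture(n); np.save(f"{n}4.npy",c,allow_pickle=True)
    W=cloud(c); z=W[...,2]; L=np.einsum('ijk,kl->ijl',W-O,Rot.from_euler('z',YAW).as_matrix())
    x,y=L[...,0],L[...,1]
    m=(z>.057)&(z<.068)&(abs(x)<.009)&(y>.09)&(y<.2); 
    if m.any(): print(n,"rear y",np.percentile(y[m],[90,97,100]))
    m=(z>.045)&(z<.068)&(abs(x)<.01)&(y<-.082)&(y>-.11); 
    if m.any(): print("nose",np.percentile(y[m],[0,5,50]))
    m=(z>.075)&(z<.1)&(abs(x-.05)<.04)&(y>.15)&(y<.21); 
    if m.any(): print("pin",m.sum(),L[m].mean(0), L[m].max(0)-L[m].min(0))
    m=(z>.06)&(z<.075)&(abs(x-.05)<.04)&(y>.12)&(y<.21); 
    if m.any(): print("arm",m.sum(),L[m].mean(0), L[m].min(0),L[m].max(0),np.polyfit(y[m],x[m],1))
    print(blocks(c,n).round(4).tolist())
    cv2.imwrite(f"pics/{n}4z.png",cv2.resize(c["image"][150:330,200:480] if n=="top" else c["image"][160:340,200:420],None,fx=2.85,fy=2.85,interpolation=cv2.INTER_CUBIC))
print(current_clock())
E
```

```text
True [0.00020656 0.13773916 0.05617796] 15.8667
top rear y [0.12639342 0.12870167 0.12902555]
nose [-0.09626635 -0.09612068 -0.09303857]
pin 26 [0.04786885 0.1878062  0.09225745] [0.00899205 0.03689951 0.02478857]
arm 155 [0.04817436 0.15785466 0.06968252] [0.03937954 0.13035235 0.06027462] [0.05897146 0.19608457 0.07477141] [-0.05307238  0.05655208]
[[0.5274, 0.0121, 0.5272], [0.5242, -0.0582, 0.5241], [0.5209, -0.128, 0.5207]]
side rear y [0.10285903 0.10389384 0.10433734]
pin 10 [0.04776982 0.19551494 0.07813716] [0.00650295 0.0095054  0.00556008]
arm 45 [0.04778071 0.19422458 0.06726917] [0.0435865  0.17722346 0.06038445] [0.0534709  0.19997935 0.07499633] [ 0.33142305 -0.01658979]
[]
17.8
```

View pics/top4z.png

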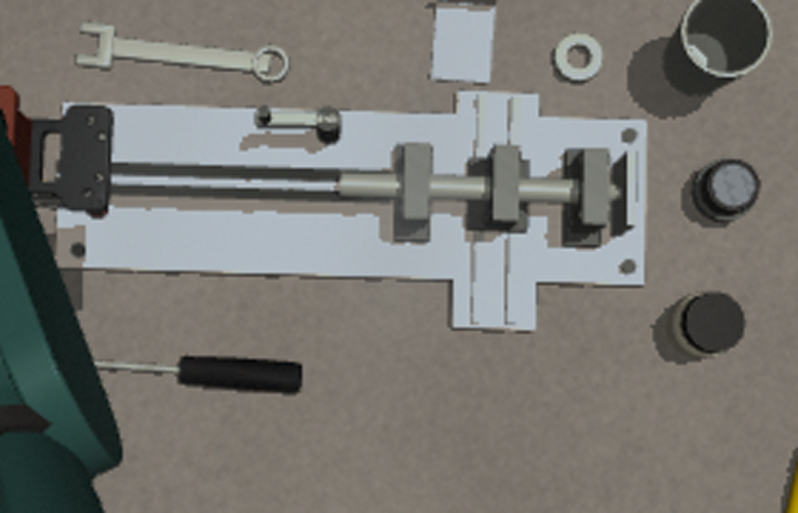

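View pics/side4z.png

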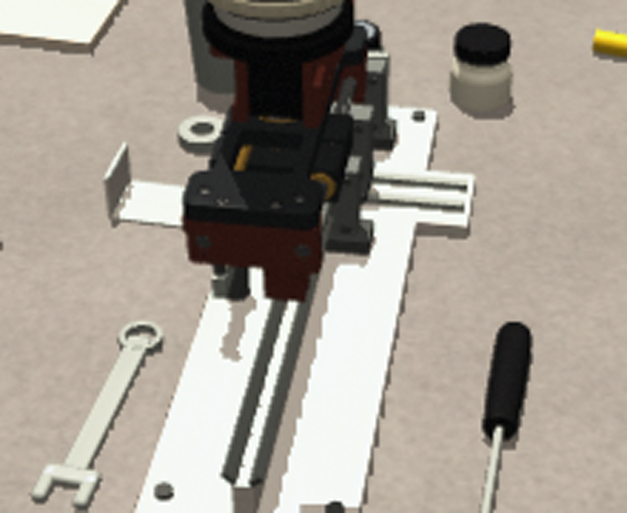

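Shaft home: the rear reads y≈0.129, it stayed put on the second push, and the nose is at the stop face (top crop 618,190). The keeper pin is at rig ≈(0.049, 0.192), top crop (263,116). Next I'll straddle the pin and swing it.

```bash
python3 - <<'E'
from h import *
def pos(): return Rot.from_euler('z',-YAW).apply(current_position()-O).round(4)
a=np.radians(1.5)
def arc(a,z=.078,r=.05): return rw(.05-r*np.sin(a),.141+r*np.cos(a),z)
move_ptp(arc(a,.14),q(0)); move_gripper(.02)
r=servo_line(arc(a),rate=.12,contact_N=6); print(r,pos(),current_force(),current_finger_gap())
if not r:
  for d in range(10,91,10):
    r=servo_line(arc(np.radians(d)),q(d),rate=.05,contact_N=10)
    if r: break
  print(d,r,pos(),current_force(),current_clock())
  if not r:
    r=servo_line(rw(0,.125,.078),rate=.02,contact_N=6); print(r,pos(),current_force(),current_clock())
c=capture("top"); cv2.imwrite("pics/top5z.png",cv2.resize(c["image"][150:330,200:480],None,fx=2.85,fy=2.85)); 
c=capture("side"); cv2.imwrite("pics/side5z.png",cv2.resize(c["image"][160:340,200:420],None,fx=2.85,fy=2.85)); 
E
```

```text
False [0.049  0.191  0.0782] [-0.73079524 -0.68818678 -0.2435015 ] 0.01987198640301876
90 False [1.000e-04 1.412e-01 7.800e-02] [-0.67948641  0.46602278  0.39114596] 23.0667
True [-0.0006  0.1345  0.0778] [-0.35831096  2.95883439  2.30647284] 23.55
```

View pics/side5z.png

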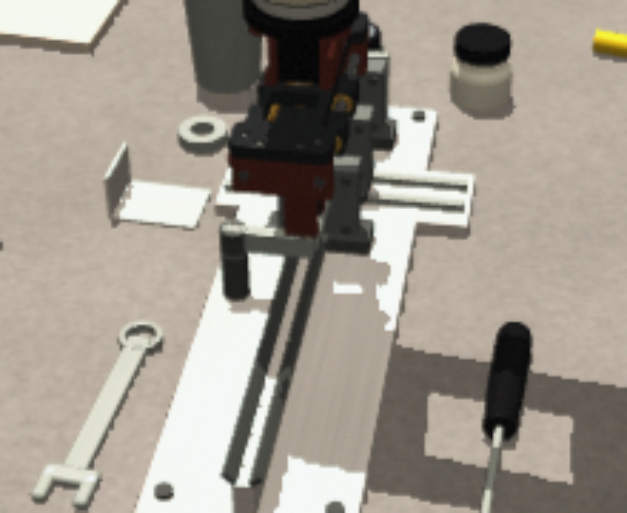

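Contact came at TCP y=0.1345, near the expected 0.136, with the arm across the trough. I'll press again, centre on the pin, lift away and check.

```bash
python3 - <<'E'
from h import *
def pos(): return Rot.from_euler('z',-YAW).apply(current_position()-O).round(4)
print(servo_line(rw(0,.122,.078),rate=.015,contact_N=8),pos())
servo_line(rw(0,.1405,.078),rate=.03); print(current_force())
servo_line(rw(0,.1405,.16),rate=.12)
goto_joints([-1.2,.3,1.5,0,1.3,-.1])
for n in("top","side"):
    c=capture(n); np.save(f"{n}6.npy",c,allow_pickle=True)
    W=cloud(c); z=W[...,2]; L=np.einsum('ijk,kl->ijl',W-O,Rot.from_euler('z',YAW).as_matrix())
    x,y=L[...,0],L[...,1]
    m=(z>.057)&(z<.068)&(abs(x)<.009)&(y>.09)&(y<.2); print(n,"shaft rear region y",np.percentile(y[m],[50,97,100]) if m.any() else None)
    m=(z>.085)&(z<.1)&(abs(x)<.04)&(y>.12)&(y<.18); print("pin",m.sum(),L[m].mean(0) if m.any() else None)
    m=(z>.066)&(z<.075)&(x>-.02)&(x<.045)&(y>.12)&(y<.2); print("arm",m.sum(),np.polyfit(x[m],y[m],1), L[m].min(0),L[m].max(0))
    print(blocks(c,n).round(4).tolist())
    o=np.load(n+"0.npy",allow_pickle=True).item()["image"]
    cv2.imwrite(f"pics/{n}6.png",c["image"])
    cv2.imwrite(f"pics/{n}6z.png",cv2.resize(c["image"][130:310,200:480] if n=="top" else c["image"][140:340,200:420],None,fx=2.85,fy=2.85,interpolation=cv2.INTER_CUBIC))
print(current_clock())
E
```

```text
True [-0.0006  0.1345  0.0776]
[-0.29174032  0.67271462 -0.04191753]
top shaft rear region y [0.11056272 0.13969632 0.14464434]
pin 20 [-0.00065075  0.14027262  0.09550937]
arm 86 [0.0620422  0.13805482] [-0.00706067  0.12420493  0.06602333] [0.04446985 0.14832516 0.07480921]
[[0.5275, 0.012, 0.5274], [0.5242, -0.0581, 0.5243], [0.5208, -0.128, 0.5214]]
side shaft rear region y [0.11927113 0.14750862 0.14886115]
pin 31 [0.00035378 0.14290586 0.09270604]
arm 117 [-0.01269259  0.14239916] [-0.0068739   0.13162068  0.06602389] [0.04491097 0.15068557 0.07454062]
[[0.5276, 0.0123, 0.5282], [0.525, -0.0563, 0.525], [0.5213, -0.1274, 0.5205]]
27.65
```

View pics/top6z.png

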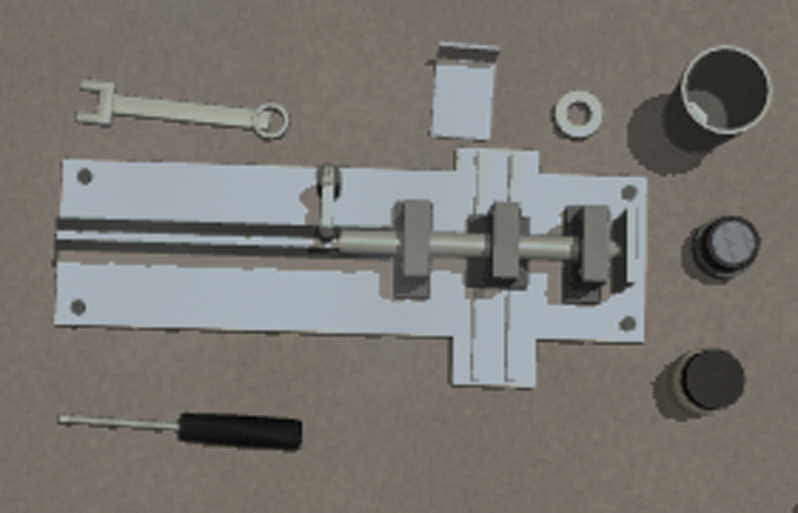

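View pics/side6z.png

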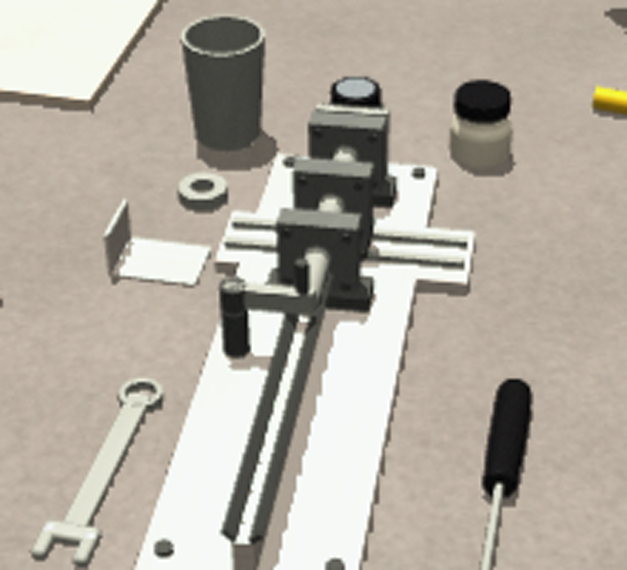

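The final views show the shaft through all three blocks with its nose at the stop (top crop 615,245). The keeper is shut across the trough behind it (pin at 325,230, rig ≈(0,0.141)), and the bystanders are where they were.

```bash
python3 -c "
from h import *
print(current_qvel()); close_job(); print(current_clock())"
```

```text
[ 0.00059996 -0.00016906  0.00110222 -0.00103345  0.00011766  0.00111394]
the job is handed in; nothing more can be done
the job is handed in; nothing more can be done
```

The shaft is fitted, the keeper is shut behind it, and the job was handed in at about 28 s of the 59 s allowed, with the robot clear of the stand.

- **Middle block:** I gripped it and slid it 46.5 mm. The last top view puts it in line with the fixed blocks to about 0.1 mm and the side view to about 0.6 mm. Two coarser readings taken earlier disagreed, by +1.3 mm from the top and −4.3 mm from the side. The side one was taken with the gripper hiding part of the view.
- **Shaft:** I pushed it through all three blocks until the force rose sharply, and a second push did not move it. Its rear end measured at y ≈ 129 mm and its nose at about −96 mm, against targets of 130 and −95 mm.
- **Keeper:** I swung it to its limit, and a second press stopped at the same spot. The pin measures at about (0, 141) mm, which is where it should be when shut. The straight-line fits to the arm are noisy: the top view suggests +0.06 rad and the side view −0.01 rad off square.
- **Bystanders:** None looked moved in the last pictures. I compared them by eye only.

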